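Start the bead tumbler at its two switches

ROBOT

A 6-joint arm with a two-finger parallel gripper is mounted at the origin on the work surface. World frame = base frame: x ahead of the robot, y to its left, z up, the work surface at z = 0. Lengths are in m, angles in rad, forces in N, time in s.
With the tool pointing down it reaches from about 0.225 to 0.875 m from the base axis. Payload 3.4 kg.
Tool frame: the origin (TCP) lies at the very end of the fingers, on their centre line; the grasp point (between the pads) lies manip.grip_point_offset behind it (manip.grip_point_offset is the distance from the TCP to the grasp point, in m); z points along the fingers, y is the line along which they close (so a half turn about z gives the same grasp; the last joint's range is limited). The gripper opens to 85 mm and grips with 20 to 120 N. Pads are 22 mm wide; open, the fingers measure 114 mm over their backs; the gripper's body (76 mm by 85 mm) begins 54 mm behind the grasp point. The pads swing forward as they close: fully open they stand 13 mm farther back than shut.
Start: joints at [0.982, 0.276, 1.505, -0, 1.361, -0.121], TCP at [0.259, 0.513, 0.231] pointing down, gripper open.
Joint ranges: [-2.89, 2.89], [-0.75, 2.08], [0.22, 2.7], [-1.18, 4.32], [0.11, 2.71], [-2.7, 2.7]. Speed limits (rad/s): [2.57, 2.57, 3.14, 3.14, 3.14, 3.14].

INTERFACE

Orientations are given as a unit quaternion [w, x, y, z].
In Python, from rig import manip gives the robot as it stands.
- The arm moves only by the shell command python3 -m pendant 'ROWS' [FORCE]. ROWS is JSON, a list of rows, each an object of numbers: "jaw": the opening, from -1 (shut) to 1 (fully open); "tx", "ty", "tz": the shift along the world's x, y, z in cm; "ax", "ay", "az": the turn, a rotation vector about the world's x, y, z in degrees. In form: [{"jaw": .., "tx": .., "ty": .., "tz": .., "ax": .., "ay": .., "az": ..}, ...]. A call has 1 to 10 rows; each row is the pose to reach, as a shift and turn from the pose commanded when the call began; what a row does not reach only later rows make up. A row lasts 1/8 s, in which the tool goes at most 62.5 mm and 10.7 degrees, less where a joint would pass 70% of its speed; a pose out of reach is approached as far as the arm can. A call with a gripper value outside its range is refused whole. The fingers move at their own pace and stop on an object; FORCE is the grip in N (left out, the last holds). Time passes only in rows, so rows that repeat a pose let the fingers close. It gives the time, the measured TCP pose, the force, the opening and the grip force at its end, in the units of the state.
- manip.get_state(): the state, without advancing time (a new reading comes with each control period).
- manip.get_image(name): name is "scene" or "top"; returns a dict with "pixels" (480x640x3 uint8, blue, green, red), "depth" (480x640 float32, m along the optical axis (not along the pixel's ray), 0 where there is no reading), "fx", "fy", "cx", "cy" (pixels), "D" ([k1, k2, p1, p2, k3] as OpenCV has them; the pictures are not rectified), "pose" (4x4, takes a point from camera to world coordinates). Camera axes: x right, y down, z forward; pixel columns grow to the right and rows downward; lengths in m; the calibration is good to about 2 mm. A picture is of the moment at which its call begins.
- manip.sign_off(): hands the job in; it is judged then, once.
The state is a dict: "clock": time; "qpos": joint angles; "qd": joint speeds; "effort": joint torques, N m; "position": TCP position; "ee_rot": TCP orientation; "contact_force": force on the tool from outside, world axes, zero at the start; "moment": the same for the moment, N m; "width": finger opening in m; "gripper_force": force on a finger pad.
Only numpy, scipy, OpenCV 4.12 (cv2) and the standard library are available. Lean on these libraries where they do the work, as an engineer would, in place of code of your own. Each camera call takes 0.05 s, during which the arm holds its last target. There are 200 camera calls.

TASK

Start the bead tumbler: first throw the isolator lever over from its left to its right stop, then turn the bar handle on the other switch box clockwise from its left stop to its right one (60 degrees, as you face it). Leave both switches firmly at those stops and do not disturb the loose things on the bench.

Things in the scene. Friction and masses are not known exactly. Their poses are not given: they have to be found in the camera images.
- lever_unit: Fixed unit with the lever: grey switch box (sloping face 130 up the slope x 140 mm) on a 180 x 180 x 12 mm foot. Origin: foot's underside centre; -x is the front, z up. Face centre at (0, 0, 140) mm. Above it a guard of 10 mm steel bar: cross bar along y at x -12, z 283, side bars back along y +-80 to posts at x 80. It stops an upright tool; one along the face's normal passes in front.
- rotary_unit: Fixed unit with the bar handle: grey switch box (sloping face 130 up the slope x 140 mm) on a 180 x 180 x 12 mm foot. Origin: foot's underside centre; -x is the front, z up. Face centre at (0, 0, 140) mm. Above it a guard of 10 mm steel bar: cross bar along y at x -12, z 283, side bars back along y +-80 to posts at x 80. It stops an upright tool; one along the face's normal passes in front.
- lever_pivot (a point): Pivot of the lever, on its hinge axis: middle of the lever unit's sloping face, 4 mm out from it. Its x points up the slope, y to the left as you face it, z straight out of the face, which leans back: z is 35 deg from vertical, towards the robot's side. The lever swings sideways about x above a grey 26 x 70 mm cover that stands 6 mm out from the face.
- lever_knob (a point): Middle of the lever's black knob (cylinder 22 mm diameter, 22 mm long along the lever), 51 mm from the pivot; the knob's end is 62 mm from the pivot. Below the knob is an 11 mm steel rod. z points along the lever only at joint value 0.5.
- lever (a joint): Isolator lever angle, rad: 0 = off, leaning 0.5 rad left of the face's normal (to y+ of lever_pivot); 0.5 = straight out; 1.0 = on, leaning 0.5 rad right. Over-centre spring: it is driven to the nearer stop by a torque growing to 0.11 N m at the stops (about 2 N at the knob), so it must be pushed past 0.5.
- rotary_axis (a point): Middle of the sloping face of the rotary unit, on the turning axis of its bar handle, at the face's surface. Its x points up the slope, y to the left as you face it, z straight out of the face, which leans back: z is 35 deg from vertical, towards the robot's side.
- rotary_pointer (a point): Pointer (narrow) end of the bar handle, 31 mm from the turning axis and 34 mm out from the face; it turns with the handle. The black bar grip runs through the axis, from 27 mm behind it to 31 mm on the pointer side, 13 mm thick (7 mm at the pointer tip), standing on a grey 54 mm disc that turns with it: the bar's sides are free from 10 to 44 mm out from the face.
- rotary (a joint): Bar handle angle, rad: 0 = off, its pointer 30 degrees left of straight up the slope (towards y+ of rotary_axis); growing clockwise as seen facing it; 1.047 = on, pointer 30 degrees right of it. An over-centre spring drives it to the nearer stop (0.10 N m at the stops); it must be turned past 0.52.
- pliers: Bystander, loose, to be left alone: jewellery pliers with pink grips, lying flat, 145 x 66 x 12 mm. Origin: on the table under the pivot.
- clothespin_a: Bystander, loose, to be left alone: wooden clothespin lying flat, 72 x 19 x 10 mm. Origin: centre of its underside.
- clothespin_b: Bystander, loose, to be left alone: another such wooden clothespin. Origin: centre of its underside.
- spool: Bystander, loose, to be left alone: upright spool of copper wire, 40 mm diameter, 40 mm high, standing between the two switch units. Origin: centre of its underside.
- bead_dish: Bystander, loose, to be left alone: white dish of beads, 80 mm diameter, 24 mm high. Origin: centre of its underside.
- bead_jar: Bystander, loose, to be left alone: amber jar with metal cap, 48 mm diameter, 65 mm high. Origin: centre of its underside.

How it is judged:
On the way, in this order (a step that is already met when the one before it is completed fails the run):
1. the lever is at its right stop while the bar handle is still off (value of joint lever above 0.88 rad and value of joint rotary below 0.25 rad), for 0.2 s.
2. the bar handle is at its right stop with the lever still on (value of joint lever above 0.88 rad and value of joint rotary above 0.92 rad), for 0.2 s.
At the end, for the whole second after the job is handed in: The lever rests at its right stop (joint above 0.88 of 1.0 rad) and the bar handle at its clockwise stop (joint above 0.92 of 1.047 rad), both still (all of step 2 and velocity of joint lever between -0.1 and 0.1 rad/s and velocity of joint rotary between -0.1 and 0.1 rad/s); the robot touches nothing.
It fails at once if a loose thing on the bench is shifted by more than 30 mm or tipped over (distance of any of pliers, clothespin_a, clothespin_b, spool, bead_dish, bead_jar from where it was at the start of the episode above 0.03 m or angle between any of pliers, clothespin_a, clothespin_b, spool, bead_dish, bead_jar's own z axis and vertical above 0.6 rad).
It also fails if it takes over 59 s, if anything falls off the work surface, if the arm or the gripper's body presses on something with over 40 N, if the wrist force passes 120 N, or if a joint passes its speed limit or range.

## Working session

There is one attempt and no reset: what is moved stays moved. The work goes in short steps, Python scripts to look and compute and a shell command to move; the robot and the scene stay as the last step left them, time stands still between calls to the robot, and variables do not carry over. Pictures are saved under pics/ and viewed, at most 10 in all, crops included, and the job is handed in when it is done.

```bash
ls; mkdir -p pics; cat > h.py <<'E'
import numpy as np, cv2, pickle
from rig import manip
def grab(n,tag):
    im=manip.get_image(n); pickle.dump(im,open(f'pics/{n}_{tag}.pkl','wb')); cv2.imwrite(f'pics/{n}_{tag}.png',im['pixels']); return im
def load(n,tag): return pickle.load(open(f'pics/{n}_{tag}.pkl','rb'))
def cloud(im):
    h,w=im['depth'].shape; u,v=np.meshgrid(np.arange(w),np.arange(h))
    K=np.array([[im['fx'],0,im['cx']],[0,im['fy'],im['cy']],[0,0,1]])
    p=cv2.undistortPoints(np.stack([u,v],-1).reshape(-1,1,2).astype(float),K,np.array(im['D'])).reshape(h,w,2)
    d=im['depth']; P=np.dstack([p[...,0]*d,p[...,1]*d,d]); T=np.array(im['pose'])
    return P@T[:3,:3].T+T[:3,3]
E
python3 - <<'E'
from h import *
for n in('scene','top'):
    im=grab(n,'0'); print(n,np.round(im['pose'],3).tolist(),im['fx'])
print(manip.get_state(),manip.grip_point_offset)
E
```

```text
pics
scene [[0.811, 0.358, -0.463, 1.037], [0.584, -0.471, 0.661, -0.798], [0.018, -0.807, -0.591, 0.816], [0.0, 0.0, 0.0, 1.0]] 455.56878424236214
top [[-0.024, -0.99, 0.142, 0.317], [-1.0, 0.023, -0.014, 0.031], [0.011, -0.142, -0.99, 1.504], [0.0, 0.0, 0.0, 1.0]] 534.9994715333046
{'clock': 0.1, 'qpos': array([ 9.81984108e-01,  2.76542483e-01,  1.50599922e+00, -4.28393578e-05,
        1.36067428e+00, -1.20977808e-01]), 'qd': array([-0.00058805, -0.00091725, -0.0047521 , -0.00076226, -0.00024737,
       -0.00129336]), 'effort': array([ 1.21928872e-03, -4.17701054e+01, -2.46404707e+01,  1.05625356e-04,
        5.74580685e-03, -2.47879541e-05]), 'position': array([0.25904969, 0.51282716, 0.23052299]), 'ee_rot': array([-2.62407317e-04,  2.31785377e-01,  9.72766611e-01, -7.68362618e-04]), 'contact_force': array([ 0.42178849, -0.17158432,  0.51652616]), 'moment': array([-0.02277447,  0.01568034, -0.00352609]), 'gripper_force': 0.0, 'width': 0.08532088697488832} 0.0187
```

View pics/scene_0.png

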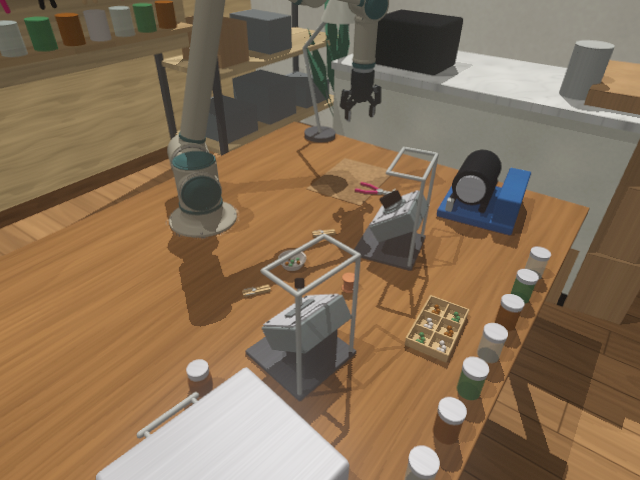

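View pics/top_0.png

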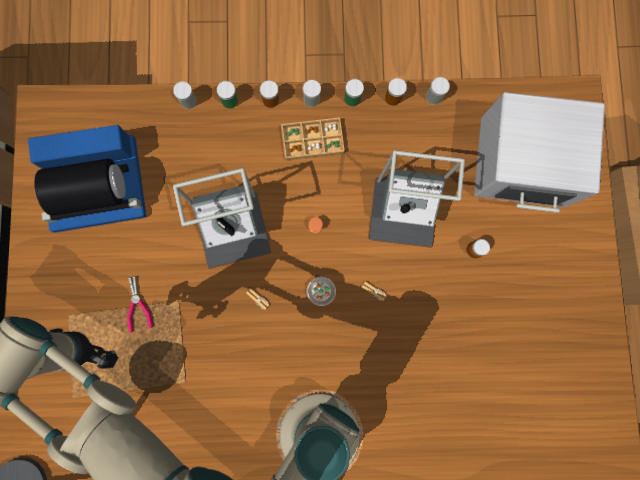

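The scene view shows the lever unit in front (knob at about 300,283) and the rotary unit behind it (handle at about 390,198). In the top view, the lever unit is at about (412,205) with its knob at (405,209), and the rotary handle is at about (228,226). The spool (316,225), dish (321,291) and clothespins lie between and in front of the units.

```bash
cat > m.py <<'E'
from h import *
for nm,(u0,u1,v0,v1),su in(('lever',(365,470,145,250),None),('rot',(170,275,165,270),None)):
    im=load('top','0');P=cloud(im)[v0:v1,u0:u1];
    d=im['depth'][v0:v1,u0:u1]; pts=P[(d>0)]
    # normals from local cloud
    du=cv2.blur(P,(3,3)); gx=np.roll(du,-2,1)-np.roll(du,2,1); gy=np.roll(du,-2,0)-np.roll(du,2,0)
    n=np.cross(gx,gy); n/=np.linalg.norm(n,axis=2,keepdims=True)+1e-12; n*=np.sign(n[...,2:])
    m=(abs(np.degrees(np.arccos(n[...,2].clip(-1,1)))-35)<10)&(P[...,2]>.08)&(P[...,2]<.2)&(n[...,0]<0)
    q=P[m]; 
    for it in range(5):
        c=q.mean(0); w=np.linalg.svd(q-c)[2][2]; w*=np.sign(w[2])
        q=P[(abs((P-c)@w)<.004)&(P[...,2]>.07)&(P[...,2]<.21)&(abs((P-c)[...,1])<.1)]
    print(nm,len(q),'n',w.round(3),'tilt',np.degrees(np.arccos(w[2])).round(1))
    yaw=np.arctan2(-w[1],-w[0]); 
    ys=np.array([-np.sin(yaw),np.cos(yaw),0]); xs=np.cross(ys,w)
    ab=np.c_[(q-c)@xs,(q-c)@ys].astype(np.float32)
    r=cv2.minAreaRect(ab); lo,hi=np.percentile(ab,[.5,99.5],axis=0)
    print('yaw',np.degrees(yaw).round(2),'rect',r,'perc',lo,hi)
    fc=c+xs*(lo[0]+hi[0])/2+ys*(lo[1]+hi[1])/2; print('face centre',fc.round(4),'z140 check')
    # foot top
    z=P[...,2]; f=P[(z>.008)&(z<.017)][:,:2].astype(np.float32)
    print('foot',len(f),f.min(0),f.max(0),cv2.minAreaRect(f))
    # stuff proud of face
    L=(P-fc); a=L@xs;b=L@ys;h=L@w
    k=(h>.012)&(h<.08)&(abs(a)<.06)&(abs(b)<.06)
    print('proud',k.sum()); kk=np.c_[a[k],b[k],h[k]]*1000
    vis=cv2.resize(im['pixels'][v0:v1,u0:u1],None,fx=4,fy=4); vis2=vis.copy(); vis2[cv2.resize(k.astype(np.uint8),None,fx=4,fy=4,interpolation=0)>0]=(0,0,255)
    cv2.imwrite(f'pics/{nm}_crop.png',np.hstack([vis,vis2])[:, :800])
    for s in range(12,80,6):
        t=kk[(kk[:,2]>=s)&(kk[:,2]<s+6)]
        if len(t): print(s,len(t),t.mean(0).round(1),t.min(0).round(0),t.max(0).round(0))
E
python3 m.py
```

```text
lever 1484 n [-0.565  0.078  0.821] tilt 34.8
yaw -7.86 rect ((0.01787935197353363, 0.0037494823336601257), (0.1670771986246109, 0.16443610191345215), 89.12016296386719) perc [-0.06299937 -0.06954685] [0.09436512 0.07172227]
face centre [ 0.6148 -0.2577  0.1503] z140 check
foot 1487 [ 0.48941097 -0.45169345] [ 0.7961374  -0.15051787] ((0.6428974866867065, -0.2998828887939453), (0.294768750667572, 0.3022926449775696), 88.10787200927734)
proud 99
12 6 [-13.3   3.3  14.9] [-21.  -9.  12.] [-5. 10. 18.]
18 6 [-14.3   5.9  20. ] [-18.   2.  19.] [-12.  11.  24.]
24 6 [-14.8  10.4  26.6] [-18.   8.  24.] [-11.  14.  30.]
30 2 [-12.   14.9  32.5] [-13.  12.  32.] [-11.  18.  33.]
36 1 [-7.9 24.2 41.6] [-8. 24. 42.] [-8. 24. 42.]
42 5 [-12.9  18.7  45.1] [-23.  12.  43.] [-7. 27. 47.]
48 17 [-11.   25.   51.2] [-21.  14.  48.] [-7. 37. 54.]
54 38 [-16.1  28.5  57.3] [-28.  17.  54.] [-6. 39. 60.]
60 18 [-15.9  27.   61.7] [-24.  21.  60.] [-8. 34. 64.]
rot 1481 n [-0.558 -0.128  0.82 ] tilt 34.9
yaw 12.89 rect ((0.012444905936717987, 0.00035097450017929077), (0.16508188843727112, 0.15970084071159363), 88.31065368652344) perc [-0.06440419 -0.06950322] [0.06308924 0.06861875]
face centre [0.5622 0.2324 0.1419] z140 check
foot 1427 [0.4466418  0.11279956] [0.750132   0.40505463] ((0.6006934642791748, 0.2625613510608673), (0.2962750196456909, 0.29684674739837646), 87.67922973632812)
proud 197
12 31 [-2.2 -5.7 14. ] [-32. -25.  12.] [17. 22. 18.]
18 17 [ 2.6 -3.9 20.7] [-19. -18.  18.] [20. 18. 24.]
24 13 [ 1.3 -5.5 26.2] [-20. -18.  24.] [22.  9. 29.]
30 22 [ 6.8 -2.3 33. ] [-19. -18.  30.] [25. 14. 36.]
36 43 [-0.3 -1.9 39.8] [-23. -17.  36.] [25. 15. 42.]
42 65 [-1.5 -1.4 44.7] [-26. -18.  42.] [25. 12. 48.]
48 6 [ 5.8 -0.1 49.7] [-16. -16.  48.] [23. 12. 51.]
```

```bash
cat > fr.py <<'E'
import numpy as np
def frame(yaw):
    y=np.radians(yaw);t=np.radians(35)
    ux=np.array([np.cos(y),np.sin(y),0]);ys=np.array([-np.sin(y),np.cos(y),0]);z=np.array([0,0,1.])
    n=-ux*np.sin(t)+z*np.cos(t); return np.cross(ys,n),ys,n
E
cat > m2.py <<'E'
from h import *; from fr import frame
from scipy.spatial.transform import Rotation as R
G={'lever':(np.array([.6148,-.2577,.1503]),-7.9),'rot':(np.array([.5622,.2324,.1419]),12.9)}
f=frame(-7.9); G['lever']=(G['lever'][0]-f[0]*.0155,-7.9)
print('lever c',G['lever'][0])
for cam in('top','scene'):
    im=load(cam,'0');P=cloud(im);bgr=im['pixels'].astype(int)
    for nm,(c,yaw) in G.items():
        xs,ys,n=frame(yaw);L=P-c;a,b,h=L@xs,L@ys,L@n;ok=im['depth']>0
        m=ok&(abs(a)<.075)&(abs(b)<.08)&(abs(h)<.01)
        q=np.c_[a,b,h] if 0 else np.stack([a,b,h],-1)[m]*1000
        A=np.c_[q[:,:2],np.ones(len(q))];s=np.linalg.lstsq(A,q[:,2],rcond=None)[0]
        print(cam,nm,len(q),'extent',np.percentile(q,[.5,99.5],axis=0)[:,:2].round(1).tolist(),'plane',(s*[57.3,57.3,1]).round(2))
        k=ok&(h>.012)&(h<.08)&(abs(a)<.05)&(abs(b)<.05)&(bgr.max(2)<70)
        t=np.stack([a,b,h],-1)[k]*1000
        if len(t):
            print('  dark',len(t),t.mean(0).round(1),t.min(0).round(0),t.max(0).round(0))
            r=cv2.minAreaRect(t[:,:2].astype(np.float32)); print('  rect',np.round(r[0],1),np.round(r[1],1),round(r[2],1))
st=manip.get_state();w,x,y,z=st['ee_rot'];R0=R.from_quat([x,y,z,w]);print(R0.as_matrix().round(3))
for nm,(c,yaw) in G.items():
    xs,ys,n=frame(yaw)
    for s in(1,-1):
        M=np.c_[np.cross(s*ys,-n),s*ys,-n];print(nm,s,np.degrees((R.from_matrix(M)*R0.inv()).as_rotvec()).round(1))
E
python3 m2.py
```

```text
lever c [ 0.60222364 -0.25595489  0.14140957]
top lever 2104 extent [[-65.4, -67.4], [65.2, 70.4]] plane [-0.76 -0.31 -0.2 ]
  dark 65 [ 2.9 26.7 55.7] [-8. 14. 32.] [ 9. 38. 64.]
  rect [ 2.8 26.9] [16.3 23. ] 31.3
top rot 2059 extent [[-65.8, -70.1], [63.5, 69.9]] plane [-0.53 -0.13 -0.25]
  dark 131 [ 0.3 -4.3 35.1] [-21. -19.  13.] [25. 14. 51.]
  rect [ 1.8 -0.7] [54.2 14. ] 28.3
scene lever 1217 extent [[-60.9, -71.1], [64.4, 63.5]] plane [-1.77  0.94 -2.04]
  dark 85 [ 6.  20.5 49.2] [-3. 11. 38.] [12. 33. 59.]
  rect [ 5.1 21.2] [15.7 20.3] 23.6
scene rot 743 extent [[-63.3, -74.5], [63.0, 61.7]] plane [-2.06  1.88 -1.37]
  dark 192 [ 1.1 -6.6 27.4] [-22. -22.  12.] [25. 13. 42.]
  rect [ 1.2 -6.3] [53.  15.8] 27.1
[[-0.893  0.451 -0.001]
 [ 0.451  0.893 -0.001]
 [ 0.    -0.002 -1.   ]]
lever 1 [-10.4 -33.6  18.3]
lever -1 [  47.   -14.8 -154.3]
rot 1 [ -4.2 -35.5  38.5]
rot -1 [  44.8   -5.6 -134.9]
```

```bash
python3 -m pendant '[{"jaw":-1,"tz":6},{"jaw":-1,"tx":3,"ty":-6,"tz":8,"ay":-5,"az":3},{"jaw":-1,"tx":5,"ty":-12,"tz":8,"ax":-3,"ay":-10,"az":6},{"jaw":-1,"tx":7,"ty":-18,"tz":8,"ax":-4,"ay":-15,"az":8},{"jaw":-1,"tx":9,"ty":-24,"tz":8,"ax":-5,"ay":-17,"az":9},{"jaw":-1,"tx":10,"ty":-30,"tz":8,"ax":-6,"ay":-20,"az":11},{"jaw":-1,"tx":12,"ty":-36,"tz":8,"ax":-8,"ay":-25,"az":14},{"jaw":-1,"tx":14,"ty":-42,"tz":7,"ax":-10.4,"ay":-33.6,"az":18.3},{"jaw":-1,"tx":16,"ty":-48,"tz":7,"ax":-10.4,"ay":-33.6,"az":18.3},{"jaw":-1,"tx":17,"ty":-54,"tz":7,"ax":-10.4,"ay":-33.6,"az":18.3}]'
cat > d.py <<'E'
import sys
from h import *; from fr import frame
from scipy.spatial.transform import Rotation as R
C={'lever':(np.array([.6022,-.2560,.1414]),-7.9),'rot':(np.array([.5622,.2314,.1415]),12.9)}
nm=sys.argv[1];c,yaw=C[nm];xs,ys,n=frame(yaw)
st=manip.get_state();p=st['position'];w,x,y,z=st['ee_rot'];R0=R.from_quat([x,y,z,w])
print('t',round(st['clock'],2),'q',st['qpos'].round(2),'F',st['contact_force'].round(1),'w',round(st['width'],4))
print('face coords mm',((p-c)@np.c_[xs,ys,n]*1000).round(1))
for s in sys.argv[2:]:
    a,b,h,ang=map(float,s.split(','))
    M=R.from_rotvec(n*np.radians(ang))*R.from_matrix(np.c_[np.cross(ys,-n),ys,-n])
    print(s,'t cm',((c+(a*xs+b*ys+h*n)/1000-p)*100).round(2),'rot',np.degrees((M*R0.inv()).as_rotvec()).round(1))
E
python3 d.py lever 0,75,150,0 0,75,42,0 0,0,42,0
```

```text
t 0.1 q [ 0.98  0.28  1.51 -0.    1.36 -0.12] F [ 0.4 -0.2  0.5] w 0.0853
face coords mm [-313.9  714.4  328.6]
0,75,150,0 t cm [ 26.82 -68.27   3.37] rot [-10.4 -33.6  18.3]
0,75,42,0 t cm [ 32.96 -69.12  -5.47] rot [-10.4 -33.6  18.3]
0,0,42,0 t cm [ 31.93 -76.55  -5.47] rot [-10.4 -33.6  18.3]invalid input at $[0]: expected keys jaw, tx, ty, tz, ax, ay, az
```

```bash
python3 -m pendant '[{"jaw":-1,"tx":0,"ty":0,"tz":6,"ax":0,"ay":0,"az":0},{"jaw":-1,"tx":3,"ty":-6,"tz":8,"ax":0,"ay":-5,"az":3},{"jaw":-1,"tx":5,"ty":-12,"tz":8,"ax":-3,"ay":-10,"az":6},{"jaw":-1,"tx":7,"ty":-18,"tz":8,"ax":-4,"ay":-15,"az":8},{"jaw":-1,"tx":9,"ty":-24,"tz":8,"ax":-5,"ay":-17,"az":9},{"jaw":-1,"tx":10,"ty":-30,"tz":8,"ax":-6,"ay":-20,"az":11},{"jaw":-1,"tx":12,"ty":-36,"tz":8,"ax":-8,"ay":-25,"az":14},{"jaw":-1,"tx":14,"ty":-42,"tz":7,"ax":-10.4,"ay":-33.6,"az":18.3},{"jaw":-1,"tx":16,"ty":-48,"tz":7,"ax":-10.4,"ay":-33.6,"az":18.3},{"jaw":-1,"tx":17,"ty":-54,"tz":7,"ax":-10.4,"ay":-33.6,"az":18.3}]'
python3 d.py lever 0,75,150,0 0,75,42,0 0,0,42,0
```

```text
clock: 1.35
position: [0.4183, 0.0179, 0.2987]
ee_rot: [0.296, 0.065, 0.953, -0.019]
contact_force: [0.5, 0.1, -0.1]
width: 0.0002
gripper_force: 0.0
t 1.35 q [-0.12 -0.32  2.07 -0.01  0.79 -1.54] F [ 0.5  0.1 -0.1] w 0.0002
face coords mm [-89.8 246.  255. ]
0,75,150,0 t cm [ 10.9  -18.78  -3.45] rot [-0.2 -0.5 -0.1]
0,75,42,0 t cm [ 17.04 -19.63 -12.29] rot [-0.2 -0.5 -0.1]
0,0,42,0 t cm [ 16.01 -27.06 -12.29] rot [-0.2 -0.5 -0.1]
```

```bash
python3 -m pendant '[{"jaw":-1,"tx":0,"ty":0,"tz":0,"ax":0,"ay":0,"az":0},{"jaw":-1,"tx":0,"ty":0,"tz":0,"ax":0,"ay":0,"az":0}]'
python3 d.py lever 0,75,150,0 0,75,42,0 0,0,42,0
```

```text
clock: 1.6
position: [0.4189, 0.0188, 0.299]
ee_rot: [0.295, 0.066, 0.953, -0.019]
contact_force: [-0.4, -0.8, -0.5]
width: -0.0001
gripper_force: 0.0
t 1.6 q [-0.11 -0.31  2.07 -0.02  0.79 -1.53] F [-0.4 -0.8 -0.5] w -0.0001
face coords mm [-89.2 247.  254.9]
0,75,150,0 t cm [ 10.84 -18.87  -3.47] rot [-0.2 -0.5  0. ]
0,75,42,0 t cm [ 16.97 -19.72 -12.32] rot [-0.2 -0.5  0. ]
0,0,42,0 t cm [ 15.94 -27.15 -12.32] rot [-0.2 -0.5  0. ]
```

```bash
python3 -m pendant '[{"jaw":-1,"tx":3,"ty":-6,"tz":-1,"ax":0,"ay":0,"az":0},{"jaw":-1,"tx":6,"ty":-12,"tz":-2,"ax":0,"ay":0,"az":0},{"jaw":-1,"tx":9,"ty":-17,"tz":-3,"ax":0,"ay":0,"az":0},{"jaw":-1,"tx":10.8,"ty":-18.9,"tz":-3.5,"ax":0,"ay":-0.5,"az":0},{"jaw":-1,"tx":10.8,"ty":-18.9,"tz":-3.5,"ax":0,"ay":-0.5,"az":0},{"jaw":-1,"tx":14,"ty":-19.3,"tz":-8,"ax":0,"ay":-0.5,"az":0},{"jaw":-1,"tx":17,"ty":-19.7,"tz":-12.3,"ax":0,"ay":-0.5,"az":0},{"jaw":-1,"tx":17,"ty":-19.7,"tz":-12.3,"ax":0,"ay":-0.5,"az":0}]'
python3 d.py lever 0,5,42,0 
python3 - <<'E'
from h import *
im=grab('scene','1');cv2.imwrite('pics/s1c.png',cv2.resize(im['pixels'][210:390,210:390],(600,600)))
E
```

```text
clock: 2.6
position: [0.5891, -0.1728, 0.1719]
ee_rot: [0.297, 0.063, 0.953, -0.015]
contact_force: [-0.1, 0.9, -0.0]
width: 0.0003
gripper_force: 0.0
t 2.6 q [-0.54  0.15  2.02  0.54  0.47 -2.4 ] F [-0.1  0.9 -0. ] w 0.0003
face coords mm [-2.5 80.6 39. ]
0,5,42,0 t cm [-1.01 -7.49  0.39] rot [-0.5 -0.4 -0.5]
```

View pics/s1c.png

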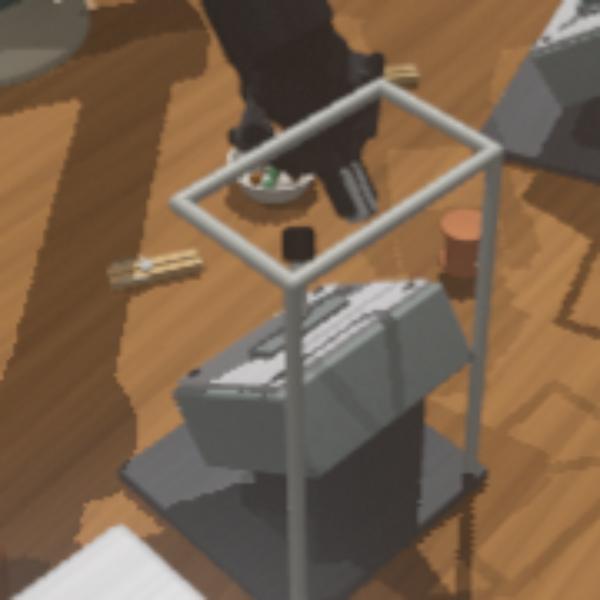

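The fingertips are at about (355,190), left of the knob at (298,243). The last joint is close to its limit, so I'll roll the tool before pushing.

```bash
python3 -m pendant '[{"jaw":-1,"tx":0,"ty":0,"tz":0,"ax":5.6,"ay":-0.8,"az":-8.2},{"jaw":-1,"tx":0,"ty":0,"tz":0,"ax":11.4,"ay":-1.6,"az":-16.4},{"jaw":-1,"tx":0,"ty":0,"tz":0,"ax":17,"ay":-2.4,"az":-24.6},{"jaw":-1,"tx":0,"ty":0,"tz":0,"ax":22.7,"ay":-3.2,"az":-32.8},{"jaw":-1,"tx":-0.2,"ty":-2,"tz":0.2,"ax":22.7,"ay":-3.2,"az":-32.8},{"jaw":-1,"tx":-0.4,"ty":-3,"tz":0.3,"ax":22.7,"ay":-3.2,"az":-32.8},{"jaw":-1,"tx":-0.5,"ty":-4,"tz":0.4,"ax":22.7,"ay":-3.2,"az":-32.8},{"jaw":-1,"tx":-0.6,"ty":-5,"tz":0.4,"ax":22.7,"ay":-3.2,"az":-32.8}]'
python3 d.py lever 0,5,42,-40 0,0,42,-40
```

```text
clock: 3.65
position: [0.5821, -0.2163, 0.1861]
ee_rot: [0.288, 0.384, 0.872, 0.094]
contact_force: [-36.5, 36.9, 56.2]
width: -0.0002
gripper_force: 37.4
t 3.65 q [-0.65  0.15  1.99  0.61  0.55 -1.85] F [-36.5  36.9  56.2] w -0.0002
face coords mm [ 4.8 36.6 51.2]
0,5,42,-40 t cm [-0.3  -3.15 -1.03] rot [-1.   0.4 -0.7]
0,0,42,-40 t cm [-0.37 -3.64 -1.03] rot [-1.   0.4 -0.7]
```

```bash
python3 - <<'E'
from h import *
im=grab('scene','2');t=grab('top','2')
cv2.imwrite('pics/s2c.png',np.hstack([cv2.resize(im['pixels'][220:340,240:360],(400,400)),cv2.resize(t['pixels'][140:260,360:480],(400,400))]))
print(manip.get_state()['contact_force'])
E
```

```text
[-32.02562944  27.77828644  44.9814927 ]
```

View pics/s2c.png

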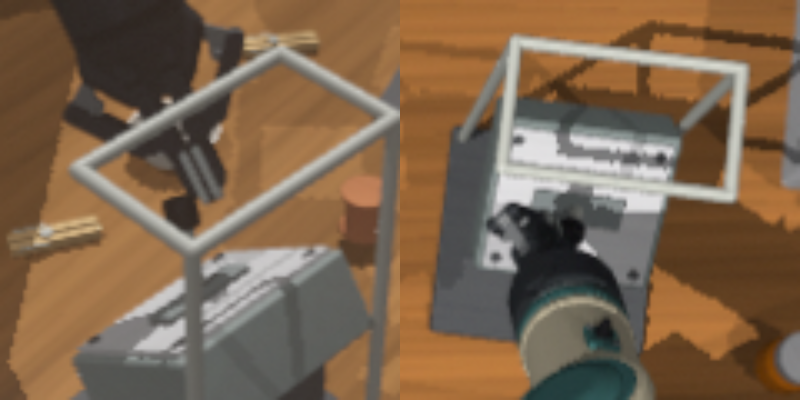

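The tip is riding on the knob's end: the force on the tool lies along the lever axis. I'll back off to the left, go about 14 mm deeper and push again.

```bash
python3 -m pendant '[{"jaw":-1,"tx":0.3,"ty":2,"tz":0.3,"ax":0,"ay":0,"az":0},{"jaw":-1,"tx":0.6,"ty":4.5,"tz":0,"ax":0,"ay":0,"az":0},{"jaw":-1,"tx":0.6,"ty":4.5,"tz":0,"ax":0,"ay":0,"az":0}]'
python3 d.py lever 0,70,26,-40 0,45,26,-40 0,5,26,-40 0,0,26,-40
python3 - <<'E'
from h import *
im=grab('scene','3')
cv2.imwrite('pics/s3c.png',cv2.resize(im['pixels'][220:340,240:360],(400,400)))
E
```

```text
clock: 4.12
position: [0.5891, -0.1803, 0.1821]
ee_rot: [0.291, 0.385, 0.872, 0.085]
contact_force: [-0.5, -0.4, -0.9]
width: 0.0001
gripper_force: 0.0
t 4.12 q [-0.55  0.13  2.02  0.54  0.48 -1.71] F [-0.5 -0.4 -0.9] w 0.0001
face coords mm [ 4.1 73.2 46.7]
0,70,26,-40 t cm [ 0.8  -0.43 -1.94] rot [-0.1  0.3 -0.2]
0,45,26,-40 t cm [ 0.45 -2.91 -1.94] rot [-0.1  0.3 -0.2]
0,5,26,-40 t cm [-0.1  -6.87 -1.94] rot [-0.1  0.3 -0.2]
0,0,26,-40 t cm [-0.16 -7.37 -1.94] rot [-0.1  0.3 -0.2]
```

View pics/s3c.png

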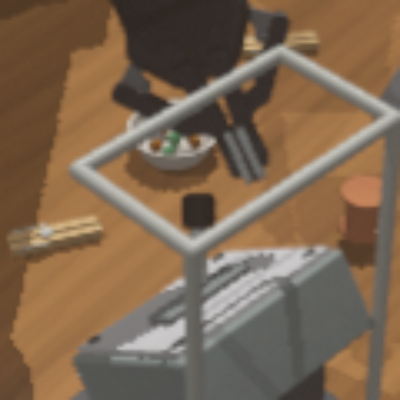

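The lever is still off, with the knob at (198,210) in the crop and the fingertips at (245,165). Going deeper and pushing again.

```bash
python3 -m pendant '[{"jaw":-1,"tx":0.8,"ty":-0.4,"tz":-2,"ax":0,"ay":0,"az":0},{"jaw":-1,"tx":0.8,"ty":-0.4,"tz":-2,"ax":0,"ay":0,"az":0},{"jaw":-1,"tx":0.6,"ty":-1.7,"tz":-2,"ax":0,"ay":0,"az":0},{"jaw":-1,"tx":0.4,"ty":-2.9,"tz":-2,"ax":0,"ay":0,"az":0},{"jaw":-1,"tx":0.3,"ty":-3.7,"tz":-2,"ax":0,"ay":0,"az":0}]'
python3 d.py lever 0,30,26,-40 0,5,26,-40 0,0,26,-40
```

```text
clock: 4.8
position: [0.5916, -0.2195, 0.161]
ee_rot: [0.29, 0.387, 0.871, 0.086]
contact_force: [-10.4, 8.0, 13.5]
width: -0.0002
gripper_force: 9.7
t 4.8 q [-0.63  0.19  2.01  0.64  0.47 -1.87] F [-10.4   8.   13.5] w -0.0002
face coords mm [-1.5 34.7 25. ]
0,30,26,-40 t cm [-0.   -0.47  0.17] rot [-0.2  0.2 -0.1]
0,5,26,-40 t cm [-0.35 -2.95  0.17] rot [-0.2  0.2 -0.1]
0,0,26,-40 t cm [-0.42 -3.45  0.17] rot [-0.2  0.2 -0.1]
```

```bash
python3 - <<'E'
from h import *
im=grab('scene','4');t=grab('top','4')
cv2.imwrite('pics/s4c.png',np.hstack([cv2.resize(im['pixels'][230:320,260:350],(400,400)),cv2.resize(t['pixels'][160:250,375:465],(400,400))]))
print(manip.get_state()['contact_force'])
E
```

```text
[-7.10232526  4.99881397  6.71610852]
```

View pics/s4c.png

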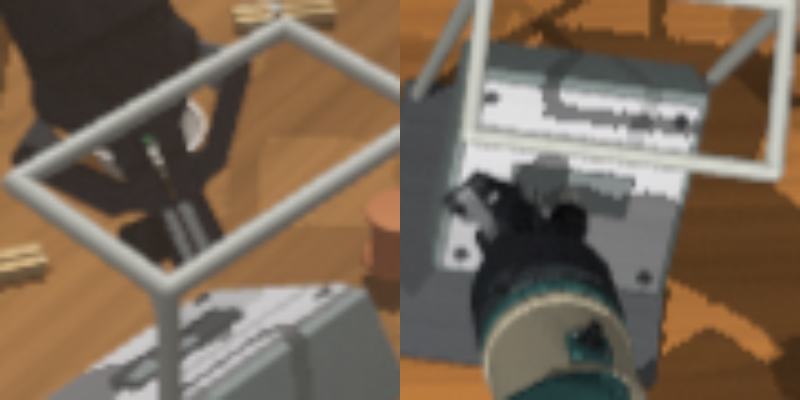

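The closed fingers flare out in the closing direction, and that slope rests on the knob's end (crop 145,240). I'll retreat and roll to -90° so the flat 22 mm side of the fingers does the pushing.

```bash
python3 -m pendant '[{"jaw":-1,"tx":0.2,"ty":2,"tz":0.2,"ax":0,"ay":0,"az":0},{"jaw":-1,"tx":0.5,"ty":4.5,"tz":0.3,"ax":0,"ay":0,"az":0},{"jaw":-1,"tx":0.5,"ty":4.5,"tz":0.3,"ax":5.6,"ay":-0.8,"az":-8.2},{"jaw":-1,"tx":0.5,"ty":4.5,"tz":0.3,"ax":11.4,"ay":-1.6,"az":-16.4},{"jaw":-1,"tx":0.5,"ty":4.5,"tz":0.3,"ax":17,"ay":-2.4,"az":-24.6},{"jaw":-1,"tx":0.5,"ty":4.5,"tz":0.3,"ax":22.7,"ay":-3.2,"az":-32.8},{"jaw":-1,"tx":0.5,"ty":4.5,"tz":0.3,"ax":28.4,"ay":-3.9,"az":-41},{"jaw":-1,"tx":0.5,"ty":4.5,"tz":0.3,"ax":28.4,"ay":-3.9,"az":-41}]'
python3 d.py lever 0,65,30,-90 0,35,30,-90 0,15,30,-90 0,0,30,-90 0,-5,30,-90
```

```text
clock: 5.9
position: [0.5977, -0.176, 0.1642]
ee_rot: [0.229, 0.719, 0.626, 0.198]
contact_force: [-0.9, -0.1, -0.3]
width: 0.0001
gripper_force: 0.0
t 5.9 q [-0.53  0.17  2.03  0.56  0.42 -0.84] F [-0.9 -0.1 -0.3] w 0.0001
face coords mm [ 0.5 78.6 27.6]
0,65,30,-90 t cm [-0.37 -1.33  0.17] rot [0.2 0.2 0.1]
0,35,30,-90 t cm [-0.78 -4.3   0.17] rot [0.2 0.2 0.1]
0,15,30,-90 t cm [-1.05 -6.28  0.17] rot [0.2 0.2 0.1]
0,0,30,-90 t cm [-1.26 -7.77  0.17] rot [0.2 0.2 0.1]
0,-5,30,-90 t cm [-1.33 -8.26  0.17] rot [0.2 0.2 0.1]
```

```bash
python3 -m pendant '[{"jaw":-1,"tx":-0.4,"ty":-1.5,"tz":0.2,"ax":0,"ay":0,"az":0},{"jaw":-1,"tx":-0.6,"ty":-3,"tz":0.2,"ax":0,"ay":0,"az":0},{"jaw":-1,"tx":-0.7,"ty":-3.8,"tz":0.2,"ax":0,"ay":0,"az":0},{"jaw":-1,"tx":-0.8,"ty":-4.6,"tz":0.2,"ax":0,"ay":0,"az":0}]'
python3 d.py lever 0,15,30,-90 0,0,30,-90 0,-5,30,-90
```

```text
clock: 6.4
position: [0.5893, -0.2213, 0.1656]
ee_rot: [0.228, 0.719, 0.626, 0.198]
contact_force: [-0.6, 1.1, 0.6]
width: 0.0002
gripper_force: 0.7
t 6.4 q [-0.63  0.18  2.01  0.63  0.48 -0.98] F [-0.6  1.1  0.6] w 0.0002
face coords mm [-0.5 32.6 29.9]
0,15,30,-90 t cm [-0.2  -1.75  0.04] rot [0.1 0.2 0.1]
0,0,30,-90 t cm [-0.41 -3.23  0.04] rot [0.1 0.2 0.1]
0,-5,30,-90 t cm [-0.48 -3.73  0.04] rot [0.1 0.2 0.1]
```

```bash
python3 -m pendant '[{"jaw":-1,"tx":-0.1,"ty":-1,"tz":0,"ax":0,"ay":0,"az":0},{"jaw":-1,"tx":-0.2,"ty":-1.8,"tz":0,"ax":0,"ay":0,"az":0},{"jaw":-1,"tx":-0.3,"ty":-2.6,"tz":0,"ax":0,"ay":0,"az":0},{"jaw":-1,"tx":-0.4,"ty":-3.2,"tz":0,"ax":0,"ay":0,"az":0}]'
python3 d.py lever 0,-3,30,-90
```

```text
clock: 6.9
position: [0.5855, -0.2515, 0.1653]
ee_rot: [0.226, 0.72, 0.625, 0.2]
contact_force: [8.0, 12.9, 2.6]
width: 0.0001
gripper_force: 6.3
t 6.9 q [-0.69  0.2   1.98  0.66  0.52 -1.06] F [ 8.  12.9  2.6] w 0.0001
face coords mm [-0.3  2.1 29.4]
0,-3,30,-90 t cm [-0.08 -0.51  0.07] rot [-0.2  0.1  0.1]
```

The sideways force suggests the lever is on its right stop. Backing off to check.

```bash
python3 -m pendant '[{"jaw":-1,"tx":0.2,"ty":1.5,"tz":0,"ax":0,"ay":0,"az":0},{"jaw":-1,"tx":0.4,"ty":3,"tz":0,"ax":0,"ay":0,"az":0},{"jaw":-1,"tx":-2,"ty":4,"tz":4,"ax":0,"ay":0,"az":0},{"jaw":-1,"tx":-5,"ty":7,"tz":8,"ax":0,"ay":0,"az":0},{"jaw":-1,"tx":-8,"ty":11,"tz":11,"ax":0,"ay":0,"az":0},{"jaw":-1,"tx":-11,"ty":16,"tz":13,"ax":0,"ay":0,"az":0},{"jaw":-1,"tx":-13,"ty":22,"tz":14,"ax":0,"ay":0,"az":0}]'
cat > lev.py <<'E'
from h import *; from fr import frame
import sys
for cam in('top','scene'):
    im=grab(cam,sys.argv[1]);P=cloud(im);b_=im['pixels'].max(2)<70
    for c,yaw in(((.6022,-.2560,.1414),-7.9),((.5622,.2314,.1415),12.9)):
        xs,ys,n=frame(yaw);L=(P-np.array(c))@np.c_[xs,ys,n]*1000
        k=b_&(im['depth']>0)&(abs(L[...,0])<50)&(abs(L[...,1])<50)&(L[...,2]>34)&(L[...,2]<70)
        t=L[k]
        if len(t)>5: print(cam,len(t),t.mean(0).round(1),cv2.minAreaRect(t[:,:2].astype(np.float32)))
E
python3 lev.py 5; python3 d.py rot 0,0,150,-60 0,0,150,30
```

```text
clock: 7.78
position: [0.4547, -0.0341, 0.307]
ee_rot: [0.23, 0.72, 0.624, 0.199]
contact_force: [1.0, 1.0, -1.0]
width: -0.0003
gripper_force: 0.0
top 66 [  2.  -21.3  56. ] ((1.3315744400024414, -22.399179458618164), (20.340578079223633, 18.18096351623535), 63.132144927978516)
top 84 [-0.2 -2.7 42.2] ((3.032522201538086, 1.1578006744384766), (51.691192626953125, 13.838661193847656), 29.84332275390625)
scene 98 [  5.6 -27.9  48.8] ((3.9072656631469727, -27.8038272857666), (20.403589248657227, 19.57157325744629), 47.798954010009766)
scene 56 [-1.1 -7.3 37.8] ((-0.16606426239013672, -3.2233829498291016), (54.54151153564453, 16.87572479248047), 39.84389877319336)
t 7.88 q [-0.29 -0.27  2.03  0.13  0.77 -0.23] F [-0.4 -0.2 -0.1] w -0.0
face coords mm [ -39.4 -228.2  229.2]
0,0,150,-60 t cm [ 2.48 23.98 -4.22] rot [-17.6  -0.5  44.7]
0,0,150,30 t cm [ 2.48 23.98 -4.22] rot [-73.4  -3.3 115.5]
```

The lever is on: the knob is now at b ≈ -21 to -28 mm in both views. The bar handle is still off, at about 30°. Now moving to the rotary unit.

```bash
python3 -m pendant '[{"jaw":0.1,"tx":0,"ty":3,"tz":0,"ax":-5.4,"ay":-0.2,"az":8.5},{"jaw":0.1,"tx":0,"ty":6,"tz":0,"ax":-10.8,"ay":-0.5,"az":17},{"jaw":0.1,"tx":0,"ty":9,"tz":0,"ax":-16.2,"ay":-0.7,"az":25.5},{"jaw":0.1,"tx":0,"ty":12,"tz":0,"ax":-21.6,"ay":-1,"az":34},{"jaw":0.1,"tx":0,"ty":15,"tz":0,"ax":-27,"ay":-1.2,"az":42.5},{"jaw":0.1,"tx":0,"ty":18,"tz":0,"ax":-32.4,"ay":-1.5,"az":51},{"jaw":0.1,"tx":0,"ty":20,"tz":0,"ax":-37.8,"ay":-1.7,"az":59.5},{"jaw":0.1,"tx":0,"ty":22,"tz":0,"ax":-43.2,"ay":-2,"az":68},{"jaw":0.1,"tx":0,"ty":23,"tz":0,"ax":-48.6,"ay":-2.2,"az":76.5},{"jaw":0.1,"tx":0,"ty":24,"tz":0,"ax":-54,"ay":-2.5,"az":85}]'
python3 d.py rot 2,0,150,30
```

```text
clock: 9.12
position: [0.4557, 0.206, 0.3047]
ee_rot: [0.326, -0.049, 0.944, 0.029]
contact_force: [-0.2, -0.2, 0.5]
width: 0.0473
gripper_force: 0.0
t 9.12 q [ 0.4  -0.17  2.   -0.26  0.68 -1.13] F [-0.2 -0.2  0.5] w 0.0473
face coords mm [  4.   -1.  196.5]
2,0,150,30 t cm [ 2.42  0.65 -3.92] rot [-19.5  -0.5  30.6]
```

```bash
python3 -m pendant '[{"jaw":0.1,"tx":0.6,"ty":0.2,"tz":-1,"ax":-5,"ay":-0.1,"az":7.8},{"jaw":0.1,"tx":1.2,"ty":0.3,"tz":-2,"ax":-10,"ay":-0.2,"az":15.6},{"jaw":0.1,"tx":1.8,"ty":0.5,"tz":-3,"ax":-15,"ay":-0.3,"az":23.4},{"jaw":0.1,"tx":2.4,"ty":0.6,"tz":-3.9,"ax":-19.5,"ay":-0.5,"az":30.6},{"jaw":0.1,"tx":2.4,"ty":0.6,"tz":-3.9,"ax":-19.5,"ay":-0.5,"az":30.6}]'
python3 d.py rot 0,0,65,30 0,0,18,30
```

```text
clock: 9.75
position: [0.48, 0.2111, 0.2652]
ee_rot: [0.297, -0.345, 0.889, -0.044]
contact_force: [0.2, -0.3, 0.4]
width: 0.0469
gripper_force: 0.0
t 9.75 q [ 0.32 -0.1   2.01 -0.1   0.62 -1.93] F [ 0.2 -0.3  0.4] w 0.0469
face coords mm [  1.6  -1.5 149.9]
0,0,65,30 t cm [ 4.58  1.2  -7.04] rot [-0.2 -0.1  0.5]
0,0,18,30 t cm [  7.21   1.8  -10.89] rot [-0.2 -0.1  0.5]
```

```bash
python3 -m pendant '[{"jaw":0.1,"tx":1.6,"ty":0.4,"tz":-2.4,"ax":0,"ay":0,"az":0},{"jaw":0.1,"tx":3.1,"ty":0.8,"tz":-4.8,"ax":0,"ay":0,"az":0.5},{"jaw":0.1,"tx":4.6,"ty":1.2,"tz":-7.0,"ax":0,"ay":0,"az":0.5},{"jaw":0.1,"tx":5.9,"ty":1.5,"tz":-9,"ax":0,"ay":0,"az":0.5},{"jaw":0.1,"tx":7,"ty":1.7,"tz":-10.6,"ax":0,"ay":0,"az":0.5},{"jaw":0.1,"tx":7,"ty":1.7,"tz":-10.6,"ax":0,"ay":0,"az":0.5}]'
python3 d.py rot 0,0,20,30 0,0,20,-28
python3 - <<'E'
from h import *
im=grab('scene','6');t=grab('top','6')
cv2.imwrite('pics/s6c.png',np.hstack([cv2.resize(im['pixels'][140:260,340:460],(400,400)),cv2.resize(t['pixels'][170:270,180:280],(400,400))]))
E
```

```text
clock: 10.5
position: [0.5496, 0.2284, 0.159]
ee_rot: [0.297, -0.349, 0.888, -0.042]
contact_force: [0.4, -0.4, 0.2]
width: 0.0471
gripper_force: 0.0
t 10.5 q [ 0.3   0.14  2.08 -0.13  0.31 -1.91] F [ 0.4 -0.4  0.2] w 0.0471
face coords mm [-0.6 -0.1 21.8]
0,0,20,30 t cm [ 0.15  0.04 -0.11] rot [-0.2 -0.1 -0.1]
0,0,20,-28 t cm [ 0.15  0.04 -0.11] rot [ 32.2   7.4 -47.6]
```

View pics/s6c.png

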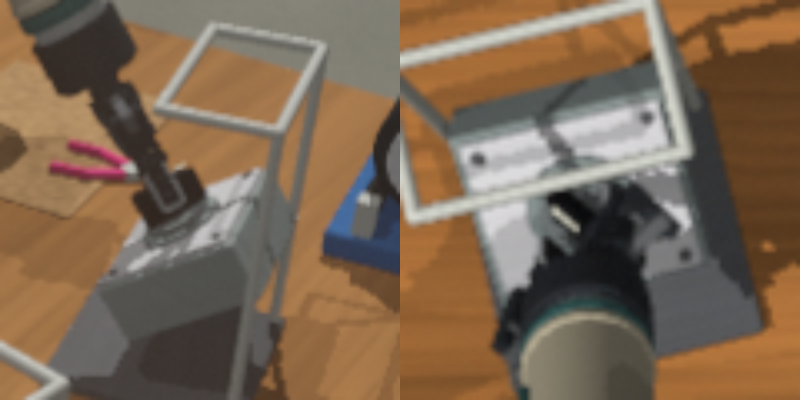

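The fingers stand on either side of the black bar (left crop at 165,195). Closing.

```bash
python3 -m pendant '[{"jaw":-1,"tx":0,"ty":0,"tz":0,"ax":0,"ay":0,"az":0},{"jaw":-1,"tx":0,"ty":0,"tz":0,"ax":0,"ay":0,"az":0},{"jaw":-1,"tx":0,"ty":0,"tz":0,"ax":0,"ay":0,"az":0},{"jaw":-1,"tx":0,"ty":0,"tz":0,"ax":0,"ay":0,"az":0}]' 35
python3 d.py rot 0,0,22,-28
```

```text
clock: 11.1
position: [0.5485, 0.23, 0.161]
ee_rot: [0.299, -0.349, 0.887, -0.041]
contact_force: [-7.8, 7.7, 3.7]
width: 0.0122
gripper_force: 38.3
t 11.1 q [ 0.3   0.13  2.08 -0.12  0.31 -1.91] F [-7.8  7.7  3.7] w 0.0122
face coords mm [-0.   1.7 23.8]
0,0,22,-28 t cm [ 0.14 -0.15 -0.15] rot [ 32.1   7.7 -47.6]
```

```bash
python3 -m pendant '[{"jaw":-1,"tx":0,"ty":0,"tz":0,"ax":5,"ay":1.2,"az":-7.4},{"jaw":-1,"tx":0,"ty":0,"tz":0,"ax":10,"ay":2.4,"az":-14.8},{"jaw":-1,"tx":0,"ty":0,"tz":0,"ax":15,"ay":3.6,"az":-22.2},{"jaw":-1,"tx":0,"ty":0,"tz":0,"ax":20,"ay":4.8,"az":-29.6},{"jaw":-1,"tx":0,"ty":0,"tz":0,"ax":25,"ay":6,"az":-37},{"jaw":-1,"tx":0,"ty":0,"tz":0,"ax":29,"ay":6.8,"az":-42.7},{"jaw":-1,"tx":0,"ty":0,"tz":0,"ax":32,"ay":7.6,"az":-47.6},{"jaw":-1,"tx":0,"ty":0,"tz":0,"ax":32,"ay":7.6,"az":-47.6}]'
python3 d.py rot 0,0,22,-30; python3 -c "
from rig import manip;s=manip.get_state();print(s['moment'])"
```

```text
clock: 12.1
position: [0.5489, 0.2281, 0.161]
ee_rot: [0.281, 0.125, 0.946, 0.103]
contact_force: [-4.8, -2.6, 5.1]
width: 0.0124
gripper_force: 38.5
t 12.1 q [ 0.31  0.13  2.08 -0.15  0.32 -0.87] F [-4.8 -2.6  5.1] w 0.0124
face coords mm [-0.1 -0.3 23.8]
0,0,22,-30 t cm [ 0.1   0.05 -0.14] rot [ 1.3  0.2 -1.6]
[-0.26929544  0.41435885 -0.24827063]
```

Turned to its stop. Releasing, then withdrawing along the normal.

```bash
python3 -m pendant '[{"jaw":0.1,"tx":0,"ty":0,"tz":0,"ax":0,"ay":0,"az":0},{"jaw":0.1,"tx":0,"ty":0,"tz":0,"ax":0,"ay":0,"az":0},{"jaw":0.1,"tx":0,"ty":0,"tz":0,"ax":0,"ay":0,"az":0},{"jaw":0.1,"tx":-2,"ty":-0.5,"tz":3,"ax":0,"ay":0,"az":0},{"jaw":0.1,"tx":-5,"ty":-1.2,"tz":7.3,"ax":0,"ay":0,"az":0},{"jaw":0.1,"tx":-8,"ty":-2,"tz":11.7,"ax":0,"ay":0,"az":0},{"jaw":0.1,"tx":-12,"ty":-4,"tz":16,"ax":0,"ay":0,"az":0},{"jaw":0.1,"tx":-16,"ty":-6,"tz":19,"ax":0,"ay":0,"az":0},{"jaw":0.1,"tx":-16,"ty":-6,"tz":19,"ax":0,"ay":0,"az":0},{"jaw":0.1,"tx":-16,"ty":-6,"tz":19,"ax":0,"ay":0,"az":0}]'
python3 lev.py 7; python3 -c "
from h import *
t=load('top','7')['pixels'];s=load('scene','7')['pixels'];cv2.imwrite('pics/s7c.png',np.hstack([cv2.resize(t[140:320,110:470],(400,200)),cv2.resize(s[140:380,220:460],(400,400))[:200]]) if 0 else cv2.resize(t[120:340,100:500],(800,440)))"
```

```text
clock: 13.35
position: [0.3899, 0.1685, 0.3501]
ee_rot: [0.281, 0.125, 0.946, 0.104]
contact_force: [0.4, 0.2, -0.8]
width: 0.0469
gripper_force: 0.0
top 65 [  2.  -21.3  56. ] ((0.6758112907409668, -22.264427185058594), (23.857330322265625, 16.213106155395508), 65.93218231201172)
top 78 [ 0.9 -1.2 43.5] ((2.069408416748047, -1.9568977355957031), (12.424848556518555, 53.498992919921875), 57.48735046386719)
scene 106 [  5.3 -27.9  48.4] ((2.6184206008911133, -26.893478393554688), (16.855857849121094, 19.532920837402344), 25.380401611328125)
scene 37 [-2.  -5.3 38.2] ((-1.2338237762451172, -3.9584197998046875), (12.007869720458984, 48.46306610107422), 61.48368453979492)
```

View pics/s7c.png

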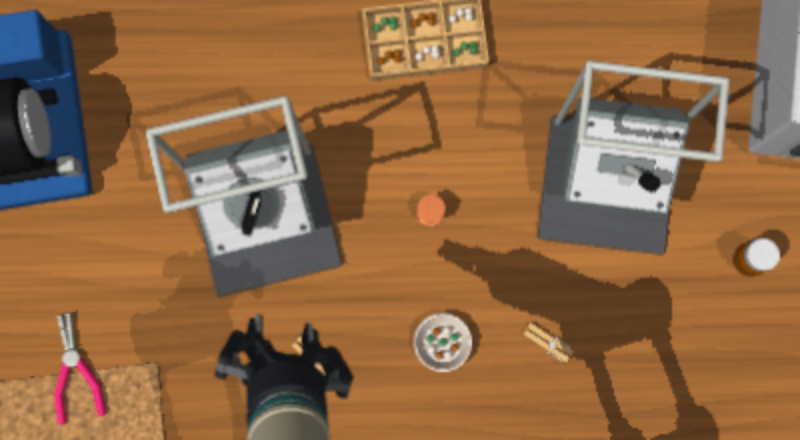

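The lever knob leans right (650,180), and the bar handle is at about -30° (252,212). The loose things are where they were, and the arm is clear.

```bash
python3 -c "
from rig import manip;print(manip.sign_off())"
```

```text
the job is handed in; nothing more can be done
None
```

The lever was thrown first and the bar handle turned second; the cameras show both at their right stops, the loose things in place and the arm clear, and the job is handed in (the first two lever pushes slipped onto the knob's end, the first reaching about 77 N at the wrist, before the third worked).

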